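# Unlock the polishing dish and present its ball to the inspection camera

## Task

The bearing ball in the dish on the polisher is finished and needs inspecting: grip the dish by its bail, unlock it with a quarter turn anticlockwise (seen from above), lift it off and hold it up to the inspection camera, the ball in line with the lens about 8.5 cm in front of it and an open side of the bail facing the lens, so that neither leg is in the way. Keep the dish level and the loose ball in its middle all the way, do not knock the camera or shift the things lying about, and finish while still holding the dish there, steady.

Things in the scene. Friction and masses are not known exactly. Their poses are not given: they have to be found in the camera images.
- polisher: Ball polisher: a grey box 150 x 140 x 60 mm high with a black front panel (knob, switch, lamp), fixed to the desk. Origin at the centre of its underside, z up, -x is the front. On its top are two marks: red at -x, where the red foot of the dish's bail stands when locked, and green at -y, where it stands when free.
- collar_top (a point): Centre of the top of the polisher's aluminium bayonet collar, 79 mm above the desk on the polisher's axis. Collar 68 mm across, inner floor 62 mm above the desk, entry slots at its +y and -y sides. Stops let the dish turn only about 5 degrees past the locked and the free position. Axes as the polisher's.
- dish: Round dark dish 100 mm across, 0.25 kg, with a rigid wire bail. Origin at the centre of its hub's underside (62 mm above the desk at the start), z up. Floor a shallow cone (5 degrees to 22 mm from the axis, 14 beyond), rim 39 mm above the origin. The bail lies in the x-z plane, legs at x = -51 mm (red foot) and +51 mm; its open sides look along +y and -y.
- dish_hub (a point): Top of the dish's hub, 26 mm above the dish's origin on its axis. Hub 28 mm across, with 2 to 3 mm of play in the collar; its two lugs (at +x and -x) lie under the collar's lip, the dish's x along the polisher's x within 0.08 rad. Turned 90 degrees (give or take 10) anticlockwise from the polisher's x, it lifts straight up; 20 mm clears the collar.
- dish_grip (a point): Centre of the black moulded grip in the middle of the bail, on the dish's axis 108 mm above the dish's origin. The grip is a bar 54 mm long along the dish's x, 16 mm wide along y, 22 mm high: pinch it from above across y. Axes as the dish's.
- dish_middle (a point): Point on the dish's axis, 43 mm above the dish's origin: where the ball's centre is while the ball lies in the middle.
- ball_center (a point): Centre of the loose steel bearing ball, 25 mm diameter, 64 g, that rolls freely in the dish.
- camera: Inspection camera fixed on the desk: a black barrel about 95 mm long and 42 mm across at its lens end, on a post with a round base 100 mm across; highest point about 215 mm. Origin at the centre of the base's underside, z up; the lens looks towards -x and 15 degrees downwards.
- camera_lens (a point): Centre of the camera's lens front, 88 mm in front (-x) of the camera's origin and 162 mm above the desk.
- camera_focus (a point): Where the ball's centre should be held: on the lens axis 85 mm in front of the lens, i.e. 170 mm in front (-x) of the camera's origin and 140 mm above the desk. Axes as the camera's.
- parts_tin_1: White open tin of nuts, 68 mm across, 30 mm high, loose; leave it alone. Origin at the centre of its underside.
- polish_tube: White tube of polish, 45 x 146 x 30 mm, lying loose; leave it alone. Origin at the centre of its underside, long way along its y.
- tape_1: Roll of masking tape, 100 mm across, 25 mm high, loose; leave it alone. Origin at the centre of its underside.
- marker_3: Blue marker pen, 18 x 130 x 20 mm, lying loose; leave it alone. Origin at the centre of its underside, long way along its y.
- screwdriver_2: Yellow screwdriver, 24 x 168 x 24 mm, lying loose; leave it alone. Origin at the centre of its underside, long way along its y.
- parts_tin_2: Red open tin, 56 mm across, 40 mm high, loose; leave it alone. Origin at the centre of its underside.
Mind the look-alikes: they are no part of the job. Leave any yellow look-alike of the dish alone.

How it is judged (in metres and radians):
On the way, in this order (a step that is already met when the one before it is completed fails the run):
1. the dish is turned a quarter turn in its collar (angle between the x axis of dish and the y axis of polisher, either way round below 0.22 rad and z of dish in the frame of polisher below 0.07 m), for 0.1 s.
2. the dish is lifted clear of the collar by the gripper (z of dish in the frame of polisher above 0.085 m and contact force between the fingers and dish above 1 N and contact force between dish and polisher below 0.05 N), for 0.2 s.
At the end, for the whole second after the job is handed in: The gripper holds the dish free in the air, still, level within 0.1 rad; the ball lies within 8 mm of the dish's middle and within 20 mm of the camera's focus point, at rest; an open side of the bail faces the lens within 0.35 rad (distance between ball_center and camera_focus below 0.02 m and distance between ball_center and dish_middle below 0.008 m and angle between dish's own z axis and vertical below 0.1 rad and angle between the y axis of dish and the x axis of camera, either way round below 0.35 rad and contact force between the fingers and dish above 1 N and contact force between dish and polisher below 0.05 N and contact force between dish and camera below 0.05 N and linear speed of dish below 0.02 m/s and linear speed of ball below 0.03 m/s); the arm keeps its last pose, push and grip.
It fails at once if the ball rolled away from the middle of the dish (more than 20 mm) (distance between ball_center and dish_middle above 0.02 m).
It fails at once if the dish was tilted by more than 0.2 rad (angle between dish's own z axis and vertical above 0.2 rad).
It fails at once if the gripper touched the ball (contact force between the fingers and ball above 0.5 N).
It fails at once if the camera was struck (contact force between any of dish, the fingers, the arm and camera above 1 N).
It fails at once if something lying about was moved by more than 15 mm (distance of any of parts_tin_1, parts_tin_2, polish_tube, tape_1, marker_3, screwdriver_2 from where it was at the start of the episode above 0.015 m).
It also fails if it takes over 64 s, if anything falls off the work surface, if the arm or the gripper's body presses on something with over 40 N, if the wrist force passes 120 N, or if a joint passes its speed limit or range.

## Robot

A 6-joint arm with a two-finger parallel gripper is mounted at the origin on a cart in front of the work surface, level with it; the furniture and walls round the work are solid. World frame = base frame: x ahead of the robot, y to its left, z up, the work surface at z = 0. Lengths are in mm, angles in rad, forces in N, time in s.
With the tool pointing down it reaches from about 350 to 775 mm from the base axis. Payload 7.3 kg.
Tool frame: the origin (TCP) lies on the front face of the gripper's body, between the roots of the fingers; the fingertips stand 66 mm ahead of it and the grasp point (between the pads) lies 47 mm ahead of it (bot.tip_extent is the distance from the TCP to the fingertips, in mm); z points along the fingers, y is the line along which they close (so a half turn about z gives the same grasp; the last joint's range is limited). The gripper opens to 92 mm and grips with 3 to 60 N. Pads are 19 mm wide; open, the fingers measure 130 mm over their backs; the gripper's body (75 mm by 190 mm) begins 47 mm behind the grasp point.
Start: joints at [1.131, 0.342, 1.524, -0, 1.275, -0.146], TCP at [152.018, 502.523, 292.241] pointing down, gripper open.
Joint ranges: [-2.53, 2.53], [-0.77, 2.02], [0.04, 2.7], [-1, 4.14], [0.28, 2.66], [-3.11, 3.11]. Speed limits (rad/s): [2.57, 2.57, 3.14, 3.14, 3.14, 3.14].

## Interface

Orientations are given as [roll, pitch, yaw] about the fixed x, y, z axes, in that order (R = Rz(yaw) Ry(pitch) Rx(roll)).
In Python, from plant import readout, viewer, order, bot gives the robot as it stands.
- The arm moves only by the shell command python3 -m creep 'ROWS'. ROWS is text: rows parted by semicolons, each of 7 numbers parted by spaces: the shift along the world's x, y, z in m, then the turn, a rotation vector about the world's x, y, z in rad, then the opening in per cent of the stroke, from 0 (shut) to 100 (fully open). A call has 1 to 8 rows; each row shifts and turns the commanded pose from where the row before left it; what a row does not reach is not made up. A row lasts 1/12 s, in which the tool goes at most 41.7 mm and 7.16 degrees, less where a joint would pass 70% of its speed; a pose out of reach is approached as far as the arm can. A call is refused whole if a number of a shift passes 0.0417 or a number of a turn 0.125, either way. A call with a gripper value outside its range is refused whole. The fingers move at their own pace and stop on an object; the grip force is fixed at half the most. Time passes only in rows, so rows that do not move let the fingers close. It gives the time, the measured TCP pose, the force, the opening and the grip force at its end, in the units of the state.
- readout.get_obs(): the state, without advancing time (a new reading comes with each control period).
- viewer.capture(name): name is "scene" or "top" or "wrist"; returns the picture (480x640x3 uint8, red, green, blue); there is no depth.
- viewer.camera_info(name): a dict with "fx", "fy", "cx", "cy" (pixels), "origin" and "rotation" of the camera in the world. Camera axes: x right, y up, looking along -z (the intrinsics and any distortion apply to the point x, -y, -z); pixel columns grow to the right and rows downward; lengths in mm; the calibration is good to about 2 mm. The wrist camera is an equidistant fisheye: a pixel r from the principal point sees the ray r / f radians off the axis. A picture is of the moment at which its call begins: read the wrist's pose just before it. camera_info takes no time and is no camera call; for the wrist camera it gives the pose at the moment of the call.
- order.close_job(): hands the job in; it is judged then, once.
The state is a dict: "time": time; "joint_positions": joint angles; "dq": joint speeds; "tau": joint torques, N m; "tool_pos": TCP position; "tcp_rot": TCP orientation; "contact_force": force on the tool from outside, world axes, zero at the start; "moment": the same for the moment, N m; "grip_width": finger opening in mm; "finger_force": force on a finger pad.
Only numpy, scipy, OpenCV 4.12 (cv2) and the standard library are available. Lean on these libraries where they do the work, as an engineer would, in place of code of your own. Each camera call takes 0.05 s, during which the arm holds its last target. There are 200 camera calls.

## Working session

There is one attempt and no reset: what is moved stays moved. The work goes in short steps, Python scripts to look and compute and a shell command to move; the robot and the scene stay as the last step left them, time stands still between calls to the robot, and variables do not carry over. Pictures are saved under pics/ and viewed, at most 10 in all, crops included, and the job is handed in when it is done.

```bash
mkdir -p pics && python3 - <<'E'
from plant import readout, viewer
import cv2
for n in("scene","top"):
    i=viewer.camera_info(n);print(n,i)
    cv2.imwrite(f"pics/{n}0.png",viewer.capture(n)[:,:,::-1])
print(readout.get_obs())
E
```

```text
scene {'fx': 574.4783312558144, 'fy': 574.4783312558144, 'cx': 319.5261306315499, 'cy': 232.53116251998452, 'origin': array([ 674.06735437, 1355.41612196,  684.59025035]), 'rotation': array([1.14355663, 0.02230465, 3.03531087])}
top {'fx': 552.9784647809693, 'fy': 552.9784647809693, 'cx': 319.32372448794956, 'cy': 236.9273973072584, 'origin': array([ 486.69456682,  145.80084715, 1186.20472464]), 'rotation': array([ 0.06033522, -0.01300552, -1.56558142])}
{'time': 0.1, 'joint_positions': array([ 1.13099122e+00,  3.42646079e-01,  1.52490070e+00, -1.09508267e-05,
        1.27537834e+00, -1.45975849e-01]), 'dq': array([ 3.99617643e-05, -3.46459589e-03, -2.85898624e-03, -3.24742675e-03,
       -5.55223927e-04, -6.29040249e-04]), 'tau': array([ 5.92791930e-04, -4.32004058e+01, -2.44694352e+01,  7.18832575e-02,
        5.25955518e-02, -6.79345749e-05]), 'tool_pos': array([151.90704921, 502.27016333, 291.62526595]), 'tcp_rot': array([-3.14027283e+00, -1.83457382e-04,  2.84776647e+00]), 'contact_force': array([-0.40002419, -0.87591991, -0.45483149]), 'moment': array([-0.02236262,  0.01576784, -0.01138532]), 'finger_force': 0.0, 'grip_width': 91.80243420352886}
```

View pics/top0.png

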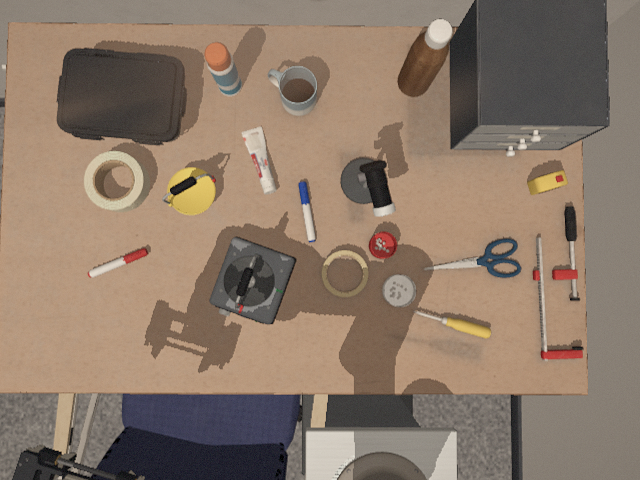

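View pics/scene0.png

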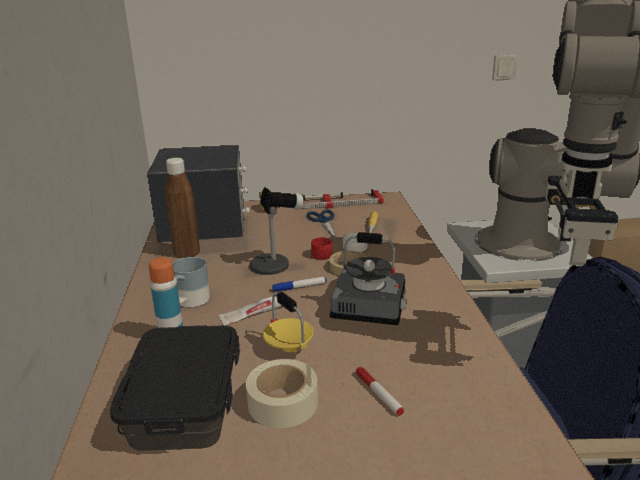

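The top view shows the dark dish on the polisher at about (247,282) and a yellow look-alike at (190,190). The inspection camera's base is at (362,180) and its white lens end at (385,210). The dark dish on the grey box fits the description. I'll confirm it in an enlarged crop.

```bash
python3 - <<'E'
import cv2,numpy as np
a=cv2.imread("pics/top0.png")
p=cv2.resize(a[225:335,195:310],None,fx=5,fy=5,interpolation=cv2.INTER_CUBIC)
c=cv2.resize(a[140:230,330:410],None,fx=5,fy=5,interpolation=cv2.INTER_CUBIC)
h=max(p.shape[0],c.shape[0])
p=cv2.resize(p,(400,383));c=cv2.resize(c,(400,450))
o=np.zeros((450,800,3),np.uint8);o[:383,:400]=p;o[:,400:]=c
cv2.imwrite("pics/crop1.png",o)
E
```

```text
(no output)
```

View pics/crop1.png

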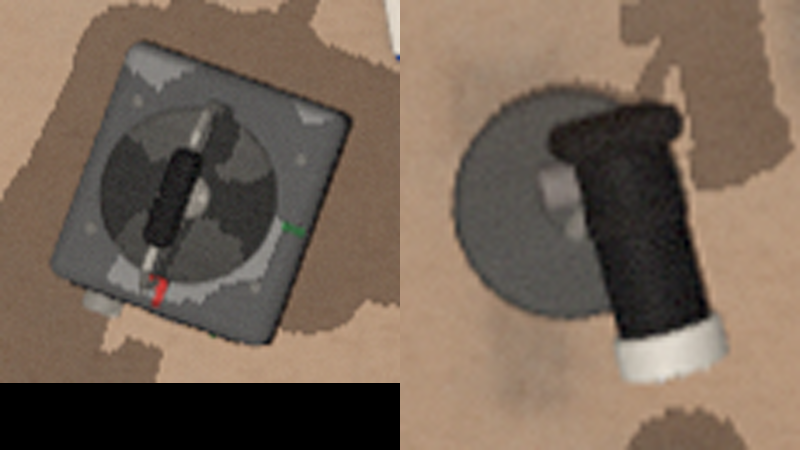

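```bash
cat > h.py <<'E'
import numpy as np
from scipy.spatial.transform import Rotation as R
from plant import viewer
def ray(i,u,v):
    return R.from_euler('xyz',i['rotation']).apply([(u-i['cx'])/i['fx'],-(v-i['cy'])/i['fy'],-1])
def at(i,u,v,z):
    d=ray(i,u,v);o=i['origin'];return o+d*(z-o[2])/d[2]
def proj(i,p):
    q=R.from_euler('xyz',i['rotation']).inv().apply(np.array(p)-i['origin'])
    return i['cx']+i['fx']*q[0]/-q[2], i['cy']-i['fy']*q[1]/-q[2]
E
python3 - <<'E'
from h import *
np.set_printoptions(suppress=True,precision=1)
i=viewer.camera_info("top")
L=lambda u,v,z:at(i,195+u/3.478,225+v/3.478,z)
C=lambda u,v,z:at(i,330+(u-400)/5,140+v/5,z)
cs=np.array([L(*c,60) for c in((138,41),(351,118),(272,345),(53,272))])
print("pol",cs.mean(0),cs)
red,gr=L(159,292,60),L(293,230,60);print("marks",red,gr)
pc=cs.mean(0)
for a,b in((cs[0],cs[3]),(cs[1],cs[2]),(cs[3],cs[2]),(cs[0],cs[1])):print(np.degrees(np.arctan2(*(b-a)[1::-1])),np.linalg.norm(b-a))
g=L(174,197,180);print("grip",g)
a,b=L(187,148,178),L(158,246,178);print("gripends",a,b,np.degrees(np.arctan2(*(b-a)[1::-1])))
b,l=C(573,202,8),C(673,365,162);print("base",b,"lens",l,np.degrees(np.arctan2(*(l-b)[1::-1])),np.linalg.norm((l-b)[:2]))
for n,p in(("tin2",(383,245,40)),("tape",(345,273,25)),("tin1",(399,290,30)),("marker",(304,183,10)),("marker",(312,240,10)),("lookalike",(190,190,100))):print(n,at(i,*p))
d=(l-b)[:2];d/=np.linalg.norm(d);print("focus",b[:2]+170*d)
E
```

```text
pol [465.2 264.4  60. ] [[554.1 303.9  60. ]
 [509.7 178.9  60. ]
 [377.7 223.7  60. ]
 [419.3 351.2  60. ]]
marks [408.  289.6  60. ] [444.3 212.2  60. ]
160.63815604980732 142.81892335551836
161.24006878829107 139.35331149281666
-108.05810826324348 134.1481485307157
-109.54372778705101 132.65016005319302
grip [465.6 267.2 180. ]
gripends [491.1 261.  178. ] [440.1 275.4 178. ] 164.2209767318209
base [680.3  34.1   8. ] lens [594.   11.4 162. ] -165.23955748225453 89.21490254111508
tin2 [540.   -1.2  40. ]
tape [481.5  76.8  25. ]
tin1 [446.7 -35.7  30. ]
marker [673.4 164.3  10. ]
marker [551.2 146.4  10. ]
lookalike [643.6 387.6 100. ]
focus [515.9  -9.2]
```

The crop confirms it: the dark dish has a black grip and a red foot on the red mark, and the green mark is free. The lens end is the white ring at the bottom. The polisher is at about (465,265) with yaw -18°, and the focus is at about (516,-9) with camera yaw 15°. I'll go above the grip with the tool turned half round clockwise, so the last joint has room for about 123° anticlockwise.

```bash
A="" 
python3 -m creep '0.012 -0.009 0 0 0 -0.125 100;0.012 -0.009 0 0 0 -0.125 100;0.012 -0.009 0 0 0 -0.125 100;0.012 -0.009 0 0 0 -0.125 100;0.012 -0.009 0 0 0 -0.125 100;0.012 -0.009 0 0 0 -0.125 100;0.012 -0.009 0 0 0 -0.125 100;0.012 -0.009 0 0 0 -0.125 100'
python3 -m creep '0.012 -0.009 0 0 0 -0.125 100;0.012 -0.009 0 0 0 -0.125 100;0.012 -0.009 0 0 0 -0.125 100;0.012 -0.009 0 0 0 -0.125 100;0.012 -0.009 0 0 0 -0.125 100;0.012 -0.009 0 0 0 -0.125 100;0.012 -0.009 0 0 0 -0.125 100;0.012 -0.009 0 0 0 -0.125 100'
python3 -m creep '0.012 -0.009 0 0 0 -0.125 100;0.012 -0.009 0 0 0 -0.125 100;0.012 -0.009 0 0 0 -0.125 100;0.012 -0.009 0 0 0 -0.125 100;0.012 -0.009 0 0 0 -0.125 100;0.012 -0.009 0 0 0 -0.125 100;0.012 -0.009 0 0 0 -0.125 100;0.012 -0.009 0 0 0 -0.125 100'
python3 -m creep '0.012 -0.009 0 0 0 -0.125 100;0.012 -0.009 0 0 0 -0.016 100;0 0 0 0 0 0 100;0 0 0 0 0 0 100'
python3 - <<'E'
from plant import readout,viewer
import cv2
print(readout.get_obs()['joint_positions']);print(viewer.camera_info("wrist"))
cv2.imwrite("pics/w1.png",viewer.capture("wrist")[:,:,::-1])
E
```

```text
time: 0.77
tool_pos: [248.4, 429.9, 291.9]
tcp_rot: [-3.141, 0.001, 1.842]
contact_force: [-0.7, -0.4, 0.7]
grip_width: 91.4
finger_force: 0.0
time: 1.43
tool_pos: [344.4, 357.9, 291.9]
tcp_rot: [-3.142, 0.001, 0.842]
contact_force: [-0.0, -0.3, -0.4]
grip_width: 91.9
finger_force: 0.0
time: 2.1
tool_pos: [440.4, 285.9, 291.8]
tcp_rot: [3.141, 0.001, -0.158]
contact_force: [0.6, 0.5, -0.3]
grip_width: 91.8
finger_force: 0.0
time: 2.43
tool_pos: [464.3, 268.1, 291.8]
tcp_rot: [3.141, 0.001, -0.291]
contact_force: [-1.2, 0.8, -0.4]
grip_width: 91.5
finger_force: 0.0
[3.80600482e-01 3.63148217e-01 1.49357439e+00 1.86751877e-04
 1.28587501e+00 2.24264987e+00]
{'fx': 371.64829954431775, 'fy': 371.64829954431775, 'cx': 317.6649744156629, 'cy': 241.74305285129023, 'origin': array([543.52508581, 245.05436902, 384.49677528]), 'rotation': array([-3.09273203e-01, -9.74505301e-04, -1.86227106e+00])}
```

View pics/w1.png

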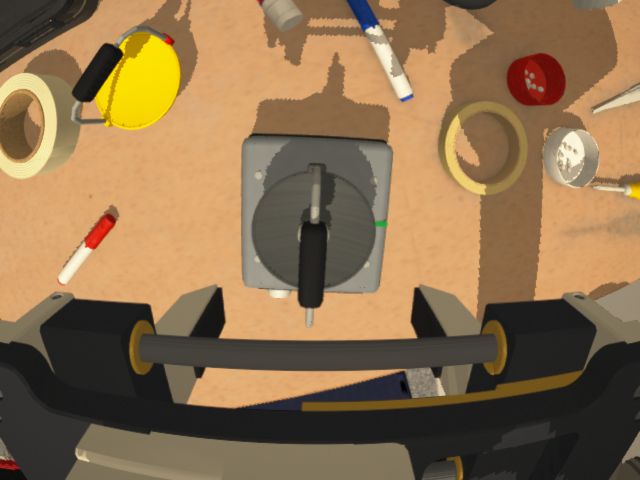

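The wrist view shows the grip bar from (314,222) to (311,306), the dish rim spanning columns 252–376 and rows 170–289, and the polisher corners around (247,137), (390,137), (381,292) and (245,290). The yellow look-alike is well clear at (130,80).

```bash
cat >> h.py <<'E'
def wray(i,u,v):
    x,y=u-i['cx'],v-i['cy'];r=np.hypot(x,y);t=r/i['fx'];s=np.sin(t)/max(r,1e-9)
    return R.from_euler('xyz',i['rotation']).apply([x*s,-y*s,-np.cos(t)])
def wat(i,u,v,z):
    d=wray(i,u,v);o=i['origin'];return o+d*(z-o[2])/d[2]
def wproj(i,p):
    q=R.from_euler('xyz',i['rotation']).inv().apply(np.array(p,float)-i['origin']);q=q*[1,-1,-1]
    t=np.arctan2(np.hypot(q[0],q[1]),q[2]);k=t*i['fx']/np.hypot(q[0],q[1]);return np.round([i['cx']+k*q[0],i['cy']+k*q[1]],1)
E
python3 - <<'E'
from h import *
np.set_printoptions(suppress=True,precision=1)
i=viewer.camera_info("wrist")
cs=np.array([wat(i,*c,60) for c in((247,137),(390,137))]);d=cs[1]-cs[0]
print("back edge",cs,np.degrees(np.arctan2(d[1],d[0]))+90,np.linalg.norm(d))
print("green",wat(i,381,223,60))
a=wat(i,311,305,180);print("front end",a)
print("far end if z181/159",wat(i,314,223,181),wat(i,314,223,159))
print("rim L/R",wat(i,252,229,101),wat(i,376,229,101),(wat(i,252,229,101)+wat(i,376,229,101))/2)
print("rim far/near",wat(i,315,169,101),wat(i,314,290,101))
for c in((465.5,267,0),(465,264.5,0),(464,266,0)):
  for yaw in(-16.5,-19):
    r=R.from_euler('z',yaw,degrees=True)
    f=lambda x,y,z:wproj(i,r.apply([x,y,0])+[c[0],c[1],z])
    print(c,yaw,"front",f(-27,0,181),"far",f(27,0,159),"rim",f(50,0,101),f(-50,0,101),f(0,50,101),f(0,-50,101),"corner",f(75,70,60),f(75,-70,60))
im=viewer.capture("wrist")[:,:,::-1]
import cv2
cv2.imwrite("pics/w1c.png",cv2.resize(im[120:340,230:400],None,fx=2.7,fy=2.7,interpolation=cv2.INTER_CUBIC))
E
```

```text
back edge [[553.2 306.5  60. ]
 [517.4 186.9  60. ]] -16.65939245732781 124.76155420119622
green [444.2 214.5  60. ]
front end [442.3 279.8 180. ]
far end if z181/159 [492.  262.8 181. ] [486.4 264.6 159. ]
rim L/R [481.5 318.5 101. ] [453.  223.5 101. ] [467.3 271.  101. ]
rim far/near [512.6 256.5 101. ] [416.3 286.4 101. ]
(465.5, 267, 0) -16.5 front [320.2 307.3] far [319.8 213.3] rim [319.3 166.6] [319.5 287. ] [256.9 229.9] [381.8 229.5] corner [238.8 134.9] [398.9 134.5]
(465.5, 267, 0) -19 front [318.3 307.3] far [321.7 213.3] rim [322.1 166.6] [316.9 287. ] [256.8 227.2] [381.6 232.1] corner [242.5 131.4] [402.4 138.2]
(465, 264.5, 0) -16.5 front [324.3 307. ] far [323.9 212.9] rim [322.6 166.3] [322.5 286.8] [260.  229.6] [384.9 229.2] corner [241.7 134.5] [401.7 134.4]
(465, 264.5, 0) -19 front [322.4 306.9] far [325.8 213. ] rim [325.5 166.3] [319.9 286.7] [260.  226.9] [384.7 231.8] corner [245.3 131. ] [405.2 138. ]
(464, 266, 0) -16.5 front [322.4 308.9] far [322.1 215.1] rim [321.1 168.1] [321.2 288.3] [258.7 231.2] [383.4 230.9] corner [240.4 136.2] [400.4 135.9]
(464, 266, 0) -19 front [320.5 308.9] far [323.9 215.1] rim [324.  168.1] [318.6 288.2] [258.6 228.6] [383.3 233.5] corner [244.  132.6] [403.9 139.5]
```

View pics/w1c.png

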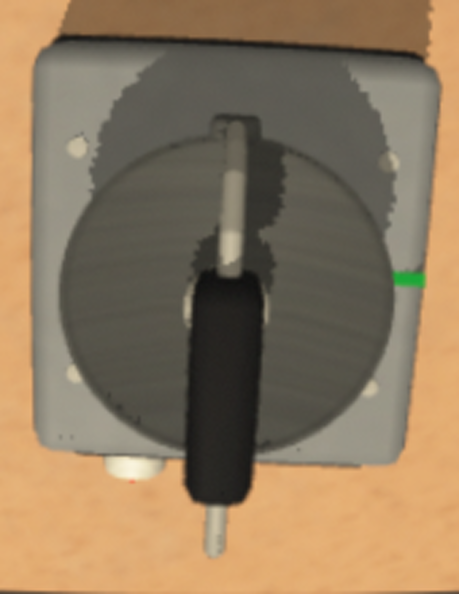

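Polisher and dish yaw are both about -19.3°. The wrist image puts the axis near y 270. I'll correct, descend to just above the bar and check it against the fingers.

```bash
python3 -m creep '0.001 0.001 -0.01 0 0 -0.025 100;0.001 0.001 -0.01 0 0 -0.02 100;0 0 -0.01 0 0 0 100;0 0 -0.01 0 0 0 100;0 0 0 0 0 0 100;0 0 0 0 0 0 100'
python3 - <<'E'
from h import *
import cv2
from plant import readout
o=readout.get_obs();i=viewer.camera_info("wrist")
cv2.imwrite("pics/w2.png",cv2.resize(viewer.capture("wrist")[170:470,150:490,::-1],None,fx=2,fy=2,interpolation=cv2.INTER_CUBIC))
T=R.from_euler('xyz',o['tcp_rot']);p=o['tool_pos']
for z in(47,66):
  for y in(-46,0,46):print(z,y,wproj(i,p+T.apply([0,y,z])))
r=T
for c in((466,270),(465.5,267),(467,272)):
  q=R.from_euler('z',-19.3,degrees=True)
  f=lambda x,y,z:wproj(i,q.apply([x,y,0])+[c[0],c[1],z])
  print(c,f(-27,0,181),f(27,0,181),f(50,0,101),f(-50,0,101),f(0,50,101),f(0,-50,101))
E
```

```text
time: 3.03
tool_pos: [465.6, 270.5, 251.4]
tcp_rot: [3.14, 0.001, -0.337]
contact_force: [0.8, 1.2, -0.2]
grip_width: 92.0
finger_force: 0.0
47 -46 [215.4 323.1]
47 0 [319.  325.2]
47 46 [422.4 322.9]
66 -46 [224.8 303.8]
66 0 [318.9 305.1]
66 46 [412.8 303.7]
(466, 270) [319.3 345.6] [319.4 247.5] [318.7 175.2] [318.6 311.5] [247.1 247.5] [390.2 247.3]
(465.5, 267) [325.1 344.7] [325.9 246.4] [323.2 174.4] [322.7 310.9] [251.2 246.8] [394.4 246.6]
(467, 272) [315.1 345.1] [314.6 246.9] [315.3 174.8] [315.6 311.1] [243.9 247.1] [387.1 247. ]
```

View pics/w2.png

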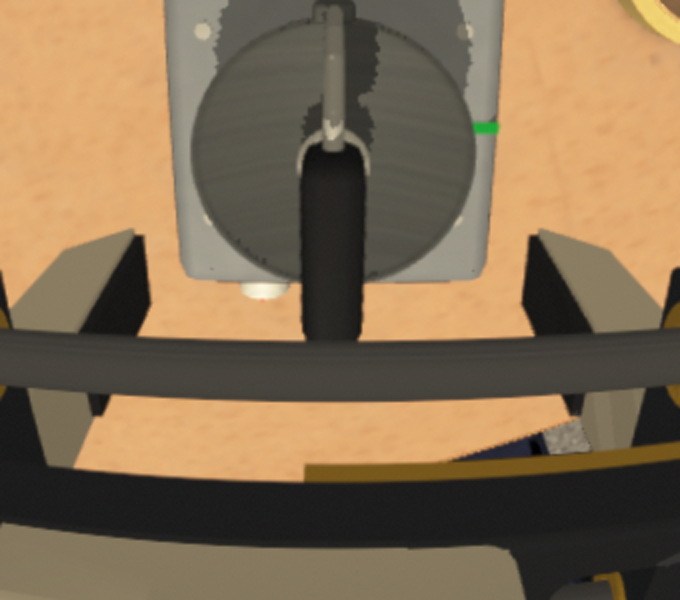

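The bar is centred at column 316.4 and the fingers' middle is at 319, so it is about 1.3 mm off laterally, with the angle fine. I'll correct, go down 34 mm and close.

```bash
python3 -m creep '0.0005 0.0012 -0.008 0 0 0 100;0 0 -0.01 0 0 0 100;0 0 -0.01 0 0 0 100;0 0 -0.006 0 0 0 100;0 0 0 0 0 0 60;0 0 0 0 0 0 40;0 0 0 0 0 0 30;0 0 0 0 0 0 24'
python3 -m creep '0 0 0 0 0 0 22;0 0 0 0 0 0 21;0 0 0 0 0 0 20;0 0 0 0 0 0 19;0 0 0 0 0 0 18;0 0 0 0 0 0 17;0 0 0 0 0 0 16;0 0 0 0 0 0 15'
python3 -m creep '0 0 0 0 0 0 10;0 0 0 0 0 0 0;0 0 0 0 0 0 0;0 0 0 0 0 0 0;0 0 0 0 0 0 0;0 0 0 0 0 0 0'
```

```text
time: 3.75
tool_pos: [466.8, 271.8, 218.7]
tcp_rot: [-3.141, -0.001, -0.338]
contact_force: [0.1, -0.4, -0.5]
grip_width: 69.4
finger_force: 0.0
time: 4.42
tool_pos: [466.5, 271.7, 218.3]
tcp_rot: [3.142, 0.0, -0.338]
contact_force: [-1.0, 0.0, -0.0]
grip_width: 16.9
finger_force: 0.0
time: 4.92
tool_pos: [466.5, 271.6, 218.2]
tcp_rot: [3.141, 0.0, -0.338]
contact_force: [0.2, -2.1, 0.5]
grip_width: 15.5
finger_force: 30.0
```

Gripped at 15.5 mm with 30 N. Now the quarter turn anticlockwise, watching the force.

```bash
python3 -m creep '0 0 0 0 0 0.01 0;0 0 0 0 0 0.02 0;0 0 0 0 0 0.03 0;0 0 0 0 0 0.04 0;0 0 0 0 0 0.04 0;0 0 0 0 0 0.04 0;0 0 0 0 0 0.04 0;0 0 0 0 0 0.04 0'
python3 -m creep '0 0 0 0 0 0.04 0;0 0 0 0 0 0.04 0;0 0 0 0 0 0.04 0;0 0 0 0 0 0.04 0;0 0 0 0 0 0.04 0;0 0 0 0 0 0.04 0;0 0 0 0 0 0.04 0;0 0 0 0 0 0.03 0'
python3 -c "
from plant import readout
o=readout.get_obs();print(o['moment'])"
```

```text
time: 5.58
tool_pos: [466.6, 272.1, 218.2]
tcp_rot: [-3.141, -0.0, -0.075]
contact_force: [0.2, 1.3, -0.5]
grip_width: 16.1
finger_force: 30.0
time: 6.25
tool_pos: [466.5, 272.2, 218.2]
tcp_rot: [-3.141, -0.0, 0.235]
contact_force: [0.3, 1.5, 0.4]
grip_width: 16.0
finger_force: 30.0
[0.19507967 0.20741562 0.0246611 ]
```

```bash
python3 -m creep '0 0 0 0 0 0.04 0;0 0 0 0 0 0.04 0;0 0 0 0 0 0.04 0;0 0 0 0 0 0.04 0;0 0 0 0 0 0.04 0;0 0 0 0 0 0.04 0;0 0 0 0 0 0.04 0;0 0 0 0 0 0.04 0'
python3 -m creep '0 0 0 0 0 0.04 0;0 0 0 0 0 0.04 0;0 0 0 0 0 0.04 0;0 0 0 0 0 0.04 0;0 0 0 0 0 0.04 0;0 0 0 0 0 0.04 0;0 0 0 0 0 0.04 0;0 0 0 0 0 0.04 0'
python3 -m creep '0 0 0 0 0 0.04 0;0 0 0 0 0 0.04 0;0 0 0 0 0 0.04 0;0 0 0 0 0 0.04 0;0 0 0 0 0 0.04 0;0 0 0 0 0 0.04 0;0 0 0 0 0 0.04 0;0 0 0 0 0 0.03 0'
python3 -m creep '0 0 0 0 0 0.02 0;0 0 0 0 0 0.01 0;0 0 0 0 0 0 0;0 0 0 0 0 0 0;0 0 0 0 0 0 0'
python3 - <<'E'
from plant import readout,viewer
import cv2
o=readout.get_obs();print(o['moment'],o['joint_positions'])
a=viewer.capture("scene")[:,:,::-1]
b=viewer.capture("top")[:,:,::-1]
import numpy as np
cv2.imwrite("pics/s2.png",np.hstack([cv2.resize(a[220:330,320:430],(400,400)),cv2.resize(b[225:335,190:300],(400,400))]))
E
```

```text
time: 6.92
tool_pos: [466.4, 272.1, 218.2]
tcp_rot: [-3.141, -0.0, 0.555]
contact_force: [0.8, 0.7, 0.2]
grip_width: 15.6
finger_force: 30.0
time: 7.58
tool_pos: [466.4, 272.1, 218.2]
tcp_rot: [-3.141, -0.001, 0.875]
contact_force: [-1.0, 0.5, 1.2]
grip_width: 16.0
finger_force: 30.0
time: 8.25
tool_pos: [466.3, 272.1, 218.2]
tcp_rot: [-3.141, -0.0, 1.185]
contact_force: [-2.4, -0.1, 1.0]
grip_width: 15.8
finger_force: 30.0
time: 8.67
tool_pos: [466.2, 271.9, 218.2]
tcp_rot: [-3.141, -0.0, 1.212]
contact_force: [-2.7, 2.1, 1.4]
grip_width: 15.7
finger_force: 30.0
[ 0.27575964  0.80405826 -0.03001515] [3.85729744e-01 4.38665568e-01 1.59265400e+00 5.50787558e-04
 1.11067015e+00 7.44757743e-01]
```

View pics/s2.png

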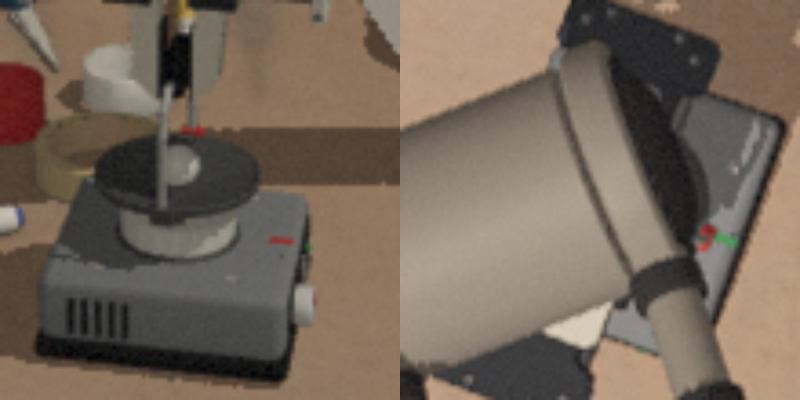

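The red foot now stands by the green mark at (715,238) and the ball is in the middle. Lifting.

```bash
python3 -m creep '0 0 0.001 0 0 0 0;0 0 0.001 0 0 0 0;0 0 0.002 0 0 0 0;0 0 0.002 0 0 0 0;0 0 0.001 0 0 0 0;0 0 0 0 0 0 0'
python3 -m creep '0 0 0.001 0 0 0 0;0 0 0.002 0 0 0 0;0 0 0.003 0 0 0 0;0 0 0.003 0 0 0 0;0 0 0.003 0 0 0 0;0 0 0.003 0 0 0 0;0 0 0.003 0 0 0 0;0 0 0.003 0 0 0 0'
python3 -m creep '0 0 0.003 0 0 0 0;0 0 0.003 0 0 0 0;0 0 0.002 0 0 0 0;0 0 0.001 0 0 0 0;0 0 0 0 0 0 0;0 0 0 0 0 0 0;0 0 0 0 0 0 0;0 0 0 0 0 0 0'
```

```text
time: 9.27
tool_pos: [466.6, 271.7, 225.5]
tcp_rot: [3.141, 0.0, 1.212]
contact_force: [-3.4, 0.5, -2.9]
grip_width: 15.5
finger_force: 30.0
time: 9.93
tool_pos: [466.6, 271.7, 246.7]
tcp_rot: [3.141, -0.0, 1.212]
contact_force: [0.3, 0.1, -3.2]
grip_width: 15.8
finger_force: 30.0
time: 10.6
tool_pos: [466.4, 271.7, 255.0]
tcp_rot: [-3.141, 0.0, 1.212]
contact_force: [-0.6, 0.0, -3.2]
grip_width: 15.8
finger_force: 30.0
```

Lifted clear (weight 3.2 N). Carrying it smoothly towards the focus and turning 0.6 rad on the way.

```bash
python3 -m creep '0 -0.001 0 0 0 0 0;0 -0.002 0 0 0 0 0;0.0005 -0.003 0 0 0 0.005 0;0.0007 -0.004 0 0 0 0.01 0;0.0009 -0.005 0 0 0 0.015 0;0.001 -0.006 0 0 0 0.02 0;0.0012 -0.007 0 0 0 0.025 0;0.0014 -0.008 0 0 0 0.025 0'
python3 -m creep '0.0016 -0.009 0 0 0 0.025 0;0.0016 -0.009 0 0 0 0.025 0;0.0016 -0.009 0 0 0 0.025 0;0.0016 -0.009 0 0 0 0.025 0;0.0016 -0.009 0 0 0 0.025 0;0.0016 -0.009 0 0 0 0.025 0;0.0016 -0.009 0 0 0 0.025 0;0.0016 -0.009 0 0 0 0.025 0'
python3 -m creep '0.0016 -0.009 0 0 0 0.025 0;0.0016 -0.009 0 0 0 0.025 0;0.0016 -0.009 0 0 0 0.025 0;0.0016 -0.009 0 0 0 0.025 0;0.0016 -0.009 0 0 0 0.025 0;0.0016 -0.009 0 0 0 0.025 0;0.0016 -0.009 0 0 0 0.025 0;0.0016 -0.009 0 0 0 0.025 0'
python3 -m creep '0.0014 -0.008 0 0 0 0.025 0;0.0012 -0.007 0 0 0 0.025 0;0.001 -0.006 0 0 0 0.02 0;0.0009 -0.005 0 0 0 0.015 0;0.0007 -0.004 0 0 0 0.01 0;0.0005 -0.003 0 0 0 0.005 0;0 -0.002 0 0 0 0 0;0 -0.001 0 0 0 0 0'
python3 -m creep '0 0 0 0 0 0 0;0 0 0 0 0 0 0;0 0 0 0 0 0 0'
python3 - <<'E'
from h import *
from plant import readout
import cv2
o=readout.get_obs();print(o['tool_pos'],o['joint_positions'])
for n in("scene","top","wrist"):cv2.imwrite(f"pics/{n}3.png",viewer.capture(n)[:,:,::-1])
s=cv2.imread("pics/scene3.png");t=cv2.imread("pics/wrist3.png")
cv2.imwrite("pics/m3.png",np.hstack([cv2.resize(s[150:300,230:400],(453,400)),cv2.resize(t,(347,260)).copy() if 0 else cv2.copyMakeBorder(cv2.resize(t,(347,260)),0,140,0,0,0)]))
E
```

```text
time: 11.27
tool_pos: [472.3, 235.1, 255.3]
tcp_rot: [3.141, 0.0, 1.314]
contact_force: [0.1, 0.9, -3.3]
grip_width: 15.7
finger_force: 30.0
time: 11.93
tool_pos: [485.1, 162.8, 255.3]
tcp_rot: [3.141, 0.0, 1.514]
contact_force: [0.8, 0.5, -2.2]
grip_width: 15.6
finger_force: 30.0
time: 12.6
tool_pos: [497.8, 90.8, 255.3]
tcp_rot: [3.141, 0.0, 1.714]
contact_force: [-0.5, -0.3, -2.6]
grip_width: 15.5
finger_force: 30.0
time: 13.27
tool_pos: [503.5, 55.5, 255.2]
tcp_rot: [3.142, -0.0, 1.812]
contact_force: [0.2, -0.1, -3.3]
grip_width: 15.9
finger_force: 30.0
time: 13.52
tool_pos: [503.4, 56.0, 255.2]
tcp_rot: [3.142, -0.0, 1.812]
contact_force: [-0.1, -0.6, -2.5]
grip_width: 15.9
finger_force: 30.0
[503.44979449  55.95461878 255.23482638] [-4.07722412e-02  3.42370260e-01  1.63220841e+00  1.25743985e-04
  1.16699229e+00 -2.82035327e-01]
```

View pics/m3.png

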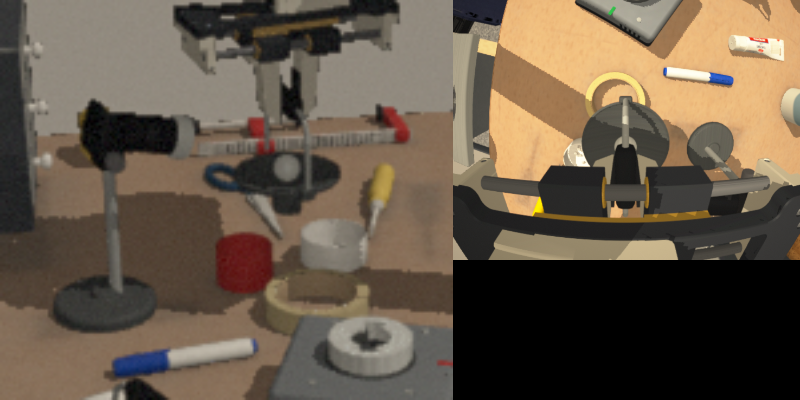

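The dish is level with the ball in its middle, still about 60 mm short along -y. The camera base shows at (478,271) in the wrist view. I'll measure it there and in the scene and top views, with the ball as a bias check.

```bash
python3 - <<'E'
from h import *
import cv2
np.set_printoptions(suppress=True,precision=1)
s=viewer.camera_info("scene");t=viewer.camera_info("top");w=viewer.camera_info("wrist")
print("ball pred in scene",proj(s,[503.4,56,141.8]),"meas 338,211.9")
print("base scene",at(s,269.4,263.7,6))
d=ray(s,298.7,201.4);o=s['origin']
for y in(10,16,22):print("lens on plane y",o+d*(y-o[1])/d[1])
print("base top",at(t,364.6,180.4,8)); print("base wrist",wat(w,477.7,271,8))
a=cv2.imread("pics/wrist3.png")
cv2.imwrite("pics/w3c.png",cv2.resize(a[200:400,400:600],(600,600),interpolation=cv2.INTER_CUBIC))
E
```

```text
ball pred in scene (np.float64(337.34767746333245), np.float64(212.39811591812017)) meas 338,211.9
base scene [678.3  42.9   6. ]
lens on plane y [595.   10.  158.9]
lens on plane y [595.3  16.  161.3]
lens on plane y [595.7  22.  163.6]
base top [680.3  34.1   8. ]
base wrist [681.   40.4   8. ]
```

View pics/w3c.png

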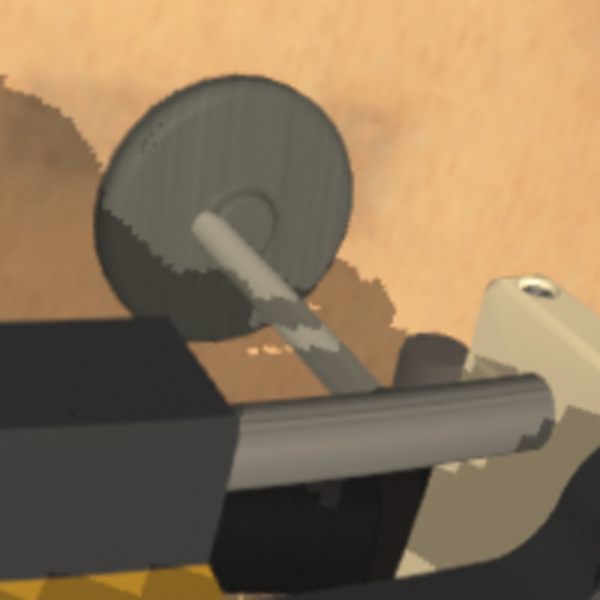

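The estimates agree: base at about (680,41), yaw about 15°, focus at about (516,-3.5,140). The remaining shift is +12.5, -60, -1.5 mm.

```bash
python3 -m creep '0.0002 -0.001 0 0 0 0 0;0.0004 -0.002 0 0 0 0 0;0.0006 -0.003 0 0 0 0.005 0;0.0008 -0.004 -0.0002 0 0 0.005 0;0.001 -0.005 -0.0002 0 0 0.005 0;0.0012 -0.006 -0.0002 0 0 0.005 0;0.0013 -0.006 -0.0002 0 0 0 0;0.0013 -0.006 -0.0002 0 0 0 0'
python3 -m creep '0.0013 -0.006 -0.0002 0 0 0 0;0.0012 -0.006 -0.0002 0 0 0 0;0.001 -0.005 -0.0001 0 0 0 0;0.0008 -0.004 0 0 0 0 0;0.0006 -0.003 0 0 0 0 0;0.0004 -0.002 0 0 0 0 0;0.0002 -0.001 0 0 0 0 0;0 0 0 0 0 0 0'
python3 -m creep '0 0 0 0 0 0 0;0 0 0 0 0 0 0;0 0 0 0 0 0 0;0 0 0 0 0 0 0;0 0 0 0 0 0 0;0 0 0 0 0 0 0;0 0 0 0 0 0 0;0 0 0 0 0 0 0'
python3 -m creep '0 0 0 0 0 0 0;0 0 0 0 0 0 0;0 0 0 0 0 0 0;0 0 0 0 0 0 0;0 0 0 0 0 0 0;0 0 0 0 0 0 0;0 0 0 0 0 0 0;0 0 0 0 0 0 0'
python3 - <<'E'
from h import *
import cv2
a=viewer.capture("scene")[:,:,::-1]
cv2.imwrite("pics/s4.png",cv2.resize(a[150:300,230:400],(680,600),interpolation=cv2.INTER_CUBIC))
print(proj(viewer.camera_info("scene"),[516,-3.6,140]))
E
```

```text
time: 14.33
tool_pos: [510.5, 21.9, 254.2]
tcp_rot: [3.142, 0.0, 1.832]
contact_force: [0.9, -0.1, -2.8]
grip_width: 15.8
finger_force: 30.0
time: 15.0
tool_pos: [515.8, -4.4, 253.7]
tcp_rot: [3.142, -0.0, 1.832]
contact_force: [-0.0, -0.0, -3.3]
grip_width: 15.7
finger_force: 30.0
time: 15.67
tool_pos: [515.8, -4.3, 253.7]
tcp_rot: [3.141, 0.0, 1.832]
contact_force: [-0.2, -0.3, -2.7]
grip_width: 15.4
finger_force: 30.0
time: 16.33
tool_pos: [515.8, -4.3, 253.7]
tcp_rot: [3.141, 0.0, 1.832]
contact_force: [-0.1, 0.6, -2.9]
grip_width: 15.8
finger_force: 30.0
(np.float64(329.35111802791107), np.float64(204.54538988161926))
```

View pics/s4.png

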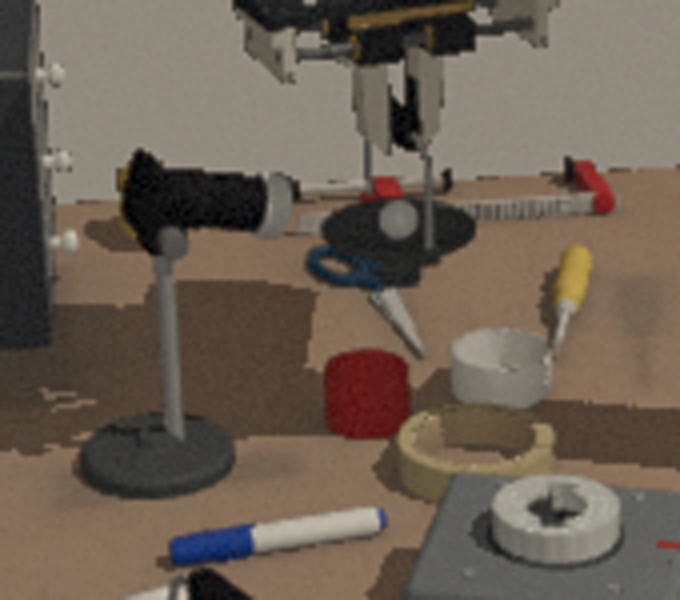

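The ball sits in the dish's middle at (398,220) in the crop, which is (329.5,205) in full and matches the predicted focus. The dish is level and steady, and the open side of the bail faces the lens. Handing in.

```bash
python3 -c "
from plant import order
print(order.close_job())"
```

```text
the job is handed in; nothing more can be done
None
```

I unlocked the dish, lifted it off and handed the job in with the arm still holding it steady and level at the camera's focus point, ball in the middle and an open side of the bail facing the lens; the system confirmed the hand-in but gave no verdict.

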